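Load two blanks into the spring-fed magazine

TASK

Load both dark hardwood blanks into the spring-fed magazine, one after the other: lay a blank flat in the flared mouth and press it straight down against the spring until both brass catches have snapped shut over it and it stays down by itself, then do the same with the other blank on top of it. Press gently: the second blank comes near the bottom of the spring's travel, so feel for the end and do not ram the blanks against it.

Things in the scene. Friction and masses are not known exactly. Their poses are not given: they have to be found in the camera images.
- magazine: Fixed magazine: dark steel base plate 170 x 96 x 10 mm with an upright aluminium column of four L-shaped corner posts, open above, inside 75 (x) x 39 mm (y), for blanks lying flat, 72 mm side along x. Origin: centre of the plate's underside; z up, x along the column's long side. Grey brackets on both ends reach out to x = +-71 mm, top about z = 82 mm.
- mouth (a point): Centre of the column's mouth, 106 mm above the magazine's underside, axes as the magazine. The posts are straight up to 12 mm below it, then flare out by 30 degrees. The middle 50 mm of each long side is open down to 58 mm above the underside, for fingers that lower a blank held by its long sides; below that, plates (47 mm apart inside) stop them, but shut fingers on top of the blank fit.
- lips_nominal (a point): Point on the column axis, 70 mm above the magazine's underside: mean height of the flat undersides of the two brass catch lips, one at each end. The real lips and the follower are set together up to 7 mm higher or lower each time. A blank laid in rests on the ramps, underside about 10 mm above the lips' undersides; pressed, it spreads the catches (a few N more), which snap over its top.
- stroke_end (a point): Point on the column axis, 31.5 mm above the magazine's underside: mean height of the top of the black sprung follower at its end stop, a firm rubber pad (shifts with the lips). Free, it is 36.5 mm higher, 2 mm under the lips. It pushes up with 3 N there, 0.25 N more per mm. The second blank meets the stop with its top 2.5 mm below the lips, at about 12 N; let go, blanks rise against the lips.
- blank_a: Hardwood blank, a dark wooden block 72 x 36 x 18 mm, about 50 g, loose, lying flat on the table. Origin at its centre, x along the 72 mm side, y along the 36 mm side, z its 18 mm thickness. The two blanks are alike; either may go first.
- blank_b: The other, identical hardwood blank: 72 x 36 x 18 mm, origin at its centre, axes as for blank_a.
Not all that is in view belongs to the job. Leave any purple look-alike of the blank_a alone.

How it is judged:
By the outcome, as a careful person would: the job done as asked, in the order asked, and still so for the second after the job is handed in, with the robot touching nothing.
It also fails if it takes over 70 s, if anything falls off the work surface, if the arm or the gripper's body presses on something with over 40 N, if the wrist force passes 120 N, or if a joint passes its speed limit or range.

ROBOT

A 6-joint arm with a two-finger parallel gripper is mounted at the origin on the work surface; the furniture and walls round the work are solid. World frame = base frame: x ahead of the robot, y to its left, z up, the work surface at z = 0. Lengths are in m, angles in rad, forces in N, time in s.
With the tool pointing down it reaches from about 0.375 to 0.9 m from the base axis. Payload 3.1 kg.
Tool frame: the origin (TCP) lies between the finger pads; the fingertips stand 8 mm ahead of it and the grasp point (between the pads) lies 11 mm behind it; z points along the fingers, y is the line along which they close (so a half turn about z gives the same grasp; the last joint's range is limited). The gripper opens to 85 mm and grips with 20 to 120 N. Pads are 22 mm wide; open, the fingers measure 114 mm over their backs; the gripper's body (76 mm by 85 mm) begins 54 mm behind the grasp point. The pads swing forward as they close: fully open they stand 13 mm farther back than shut.
Start: joints at [1.02, 0.527, 1.433, -0, 1.181, -0.178], TCP at [0.228, 0.582, 0.239] pointing down, gripper open.
Joint ranges: [-3.08, 3.08], [-0.75, 2.2], [0.22, 2.44], [-1.43, 4.57], [0, 2.65], [-2.85, 2.85]. Speed limits (rad/s): [2.79, 2.79, 3.14, 3.14, 3.14, 3.14].

INTERFACE

Orientations are given as a unit quaternion [x, y, z, w].
In Python, from station import readout, cams, sign_off gives the robot as it stands.
- The arm moves only by the tool send_rows, never from a script. Its argument "commands" is text: rows parted by semicolons, each of 5 numbers parted by spaces: the finger opening in mm, from 0 to 85.4, then the shift along the tool's x, y, z each as a share of 0.02 m, from -1 to 1, then the turn about the tool's z as a share of 4 degrees, from -1 to 1. In form: grip dx dy dz spin; .... A call has 1 to 20 rows; each row shifts and turns the commanded pose from where the row before left it, along the tool's axes as they then stand; what a row does not reach is not made up. A row lasts 1/12 s, in which the tool goes at most 41.7 mm and 7.16 degrees, less where a joint would pass 70% of its speed; a pose out of reach is approached as far as the arm can. A call with a number of a shift or a turn outside -1 to 1 is refused whole. A call with a gripper value outside its range is refused whole. The fingers move at their own pace and stop on an object; "grip_force" is the grip in N (left out, the last holds). Time passes only in rows, so rows that do not move let the fingers close. It gives the time, the measured TCP pose, the force, the opening and the grip force at its end, in the units of the state.
- readout.sense(): the state, without advancing time (a new reading comes with each control period).
- cams.snapshot(name): name is "side" or "top"; returns a dict with "pixels" (384x512x3 uint8, red, green, blue), "intrinsics" (3x3 intrinsics, pixels), "eye" and "rotation" of the camera in the world. Camera axes: x right, y down, z forward; pixel columns grow to the right and rows downward; lengths in m; the calibration is good to about 2 mm. A picture is of the moment at which its call begins. There is no depth.
- sign_off(): hands the job in; it is judged then, once.
The state is a dict: "t": time; "q": joint angles; "qd": joint speeds; "tau": joint torques, N m; "tcp_pos": TCP position; "tool_rot": TCP orientation; "force": force on the tool from outside, world axes, zero at the start; "ft_torque": the same for the moment, N m; "finger_gap": opening from 0.0 (shut) to 1.0 (fully open); "gripper_force": force on a finger pad.
Only numpy, scipy, OpenCV 4.12 (cv2) and the standard library are available. Lean on these libraries where they do the work, as an engineer would, in place of code of your own. Each camera call takes 0.05 s, during which the arm holds its last target. There are 200 camera calls.

## Working session

There is one attempt and no reset: what is moved stays moved. The work goes in short steps, Python scripts to look and compute and a tool call to move; the robot and the scene stay as the last step left them, time stands still between calls to the robot, and variables do not carry over. Pictures are saved under pics/ and viewed, at most 10 in all, crops included, and the job is handed in when it is done.

Besides the shell and the picture viewer there is one more tool, called after "Request:" as name(argument=value, ...) on one line, values as JSON. send_rows: Moves the arm, as the interface text tells. Its arguments: {"type":"object","properties":{"commands":{"type":"string"},"grip_force":{"type":"number"}},"required":["commands"]}

```bash
mkdir -p pics; ls; python3 - <<'E'
from station import readout,cams
import cv2
s=readout.sense();print(s)
for n in("top","side"):
    d=cams.snapshot(n);cv2.imwrite(f"pics/{n}0.png",d["pixels"][:,:,::-1]);print(n,d["intrinsics"],d["eye"],d["rotation"])
E
```

```text
pics
{'t': 0.0, 'q': array([ 1.01949268e+00,  5.28452865e-01,  1.43387408e+00,  2.59738824e-06,
        1.18140319e+00, -1.78507890e-01]), 'qd': array([ 1.62511828e-03,  1.43024347e-03, -2.79196711e-03,  7.34416530e-04,
       -5.39367228e-04,  3.10046345e-05]), 'tau': array([-4.40815038e-04, -4.42350376e+01, -1.78019732e+01, -2.83619374e-04,
        8.39089626e-03, -1.10976777e-05]), 'tcp_pos': array([0.22725015, 0.58148734, 0.23835075]), 'tool_rot': array([ 1.85320758e-01,  9.82677503e-01, -9.97943713e-04, -3.82514132e-04]), 'force': array([ 0.5597276 , -0.15044352, -0.49508491]), 'ft_torque': array([ 0.04388348, -0.00502892,  0.0166278 ]), 'gripper_force': 0.0, 'finger_gap': 1.003250875222409}
top [[407.5835669    0.         248.39941358]
 [  0.         407.5835669  192.01398214]
 [  0.           0.           1.        ]] [0.31613321 0.36176953 1.09037034] [-0.70034949  0.71156144 -0.04816375  0.02951541]
side [[348.12647875   0.         257.68458029]
 [  0.         348.12647875 188.69516763]
 [  0.           0.           1.        ]] [0.34043666 1.12390843 0.51945763] [-0.04563179  0.85003989 -0.52383419  0.03078421]
```

View pics/top0.png

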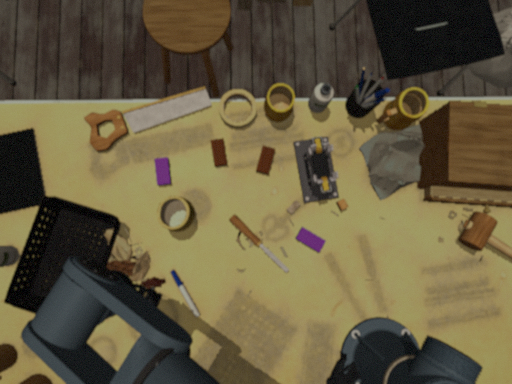

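View pics/side0.png

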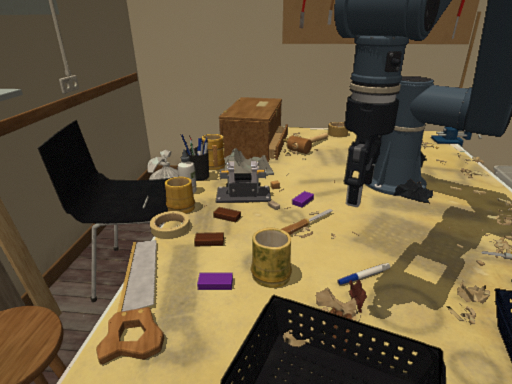

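Top view: brown blanks at (219,152) and (265,160), and purple look-alikes at (163,171) and (311,240), which I leave alone. The magazine is at (318,170). I'll use the two dark brown ones and confirm them in a crop.

```bash
cat > h.py <<'E'
import numpy as np,cv2
from scipy.spatial.transform import Rotation as R
from station import readout,cams
def ray(d,uv):
    r=np.linalg.inv(d["intrinsics"])@np.array([uv[0],uv[1],1.]);return R.from_quat(d["rotation"]).as_matrix()@r
def onto(d,uv,z):
    r=ray(d,uv);e=np.array(d["eye"]);return (e+r*(z-e[2])/r[2])
def proj(d,p):
    c=R.from_quat(d["rotation"]).as_matrix().T@(np.array(p)-d["eye"]);u=d["intrinsics"]@c;return u[:2]/u[2]
def brown(d):
    h=cv2.cvtColor(d["pixels"],cv2.COLOR_RGB2HSV);m=((h[...,0]<12)|(h[...,0]>172))&(h[...,1]>110)&(h[...,2]<140)
    return m.astype(np.uint8)*255
def rects(d,m,z,win):
    x0,y0,x1,y1=win;w=np.zeros_like(m);w[y0:y1,x0:x1]=m[y0:y1,x0:x1];out=[]
    for c in cv2.findContours(w,cv2.RETR_EXTERNAL,cv2.CHAIN_APPROX_NONE)[0]:
        if cv2.contourArea(c)<60: continue
        P=np.array([onto(d,p[0],z)[:2]*1000 for p in c],np.float32);r=cv2.minAreaRect(P);out.append((r,c.reshape(-1,2).mean(0)))
    return out
def yaw(): # tool x axis yaw & tool mats
    s=readout.sense();return s,R.from_quat(s["tool_rot"]).as_matrix()
E
python3 - <<'E'
from h import *
d=cams.snapshot("top")
for r in rects(d,brown(d),.018,(190,120,290,190)): print("brown",r)
g=d["pixels"].astype(int)
m=((g.max(2)-g.min(2)<45)&(g.max(2)<110)).astype(np.uint8)*255
m=cv2.morphologyEx(m,cv2.MORPH_CLOSE,np.ones((9,9)))
for r in rects(d,m,.010,(285,130,350,212)): print("plate",r)
cv2.imwrite("pics/crop.png",cv2.resize(d["pixels"][125:215,195:355,::-1],None,fx=5,fy=5,interpolation=cv2.INTER_CUBIC))
d=cams.snapshot("side")
cv2.imwrite("pics/crops.png",cv2.resize(d["pixels"][135:255,185:315,::-1],None,fx=5,fy=5,interpolation=cv2.INTER_CUBIC)[:600])
E
```

```text
brown (((519.9552612304688, 285.51678466796875), (30.481464385986328, 66.39344787597656), 72.3929443359375), array([264.89473684, 160.39473684]))
brown (((542.22216796875, 410.3016357421875), (63.91791534423828, 27.259408950805664), 8.832812309265137), array([218.53623188, 151.86956522]))
plate (((493.78839111328125, 150.34274291992188), (172.00558471679688, 96.17142486572266), 8.140993118286133), array([315.46560847, 169.64550265]))
```

View pics/crop.png

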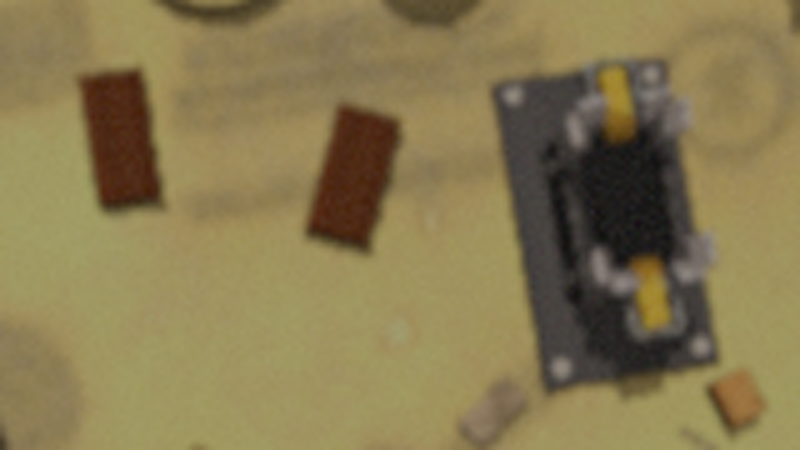

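View pics/crops.png

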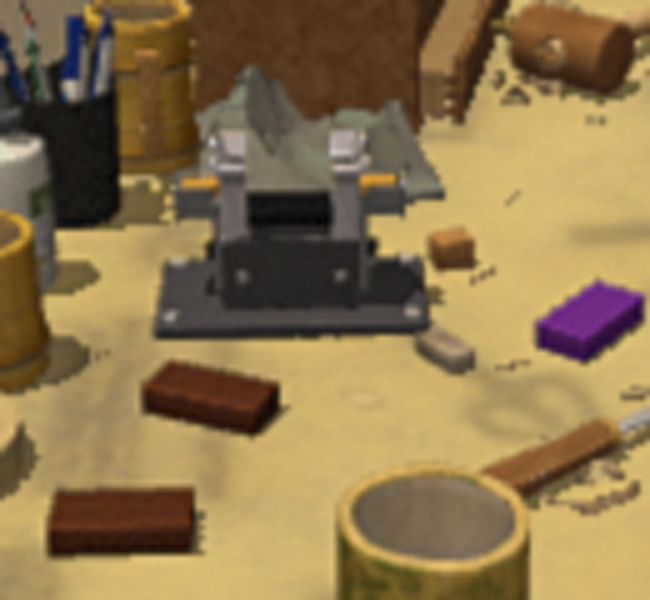

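The crop confirms it: the two dark-brown wooden blanks are at top-view pixels (218.5,152) and (265,160). The purple pieces aren't in reach of these. The magazine plate measured 172x96 mm, centre about (494,150) mm, yaw 8°. I'll check the mouth in both views and plan the first move.

```bash
cat >> h.py <<'E'
def plan(x,y,z,ang):  # mm; ang = yaw (deg) of long side; tool y set perpendicular
    s,M=yaw();p=s["tcp_pos"]*1000
    cur=np.degrees(np.arctan2(M[1,1],M[0,1]));dw=(ang+90-cur+90)%180-90
    M2=R.from_euler("z",dw,degrees=True).as_matrix()@M
    v=M2.T@(np.array([x,y,z])-p)
    print("t %.2f tcp %s spin_units(total) %.2f  shift_units %s"%(s["t"],p.round(1),-dw/4,(v/20).round(3)),"F",s["force"].round(1),"gap",round(s["finger_gap"]*85.4,1))
E
python3 - <<'E'
from h import *
dt=cams.snapshot("top");ds=cams.snapshot("side")
# side-view blanks: bottom/any masks centre
for r in rects(ds,brown(ds),.009,(190,190,250,250)): print("side brown",r[1],r[0])
for p in [(519.96,285.5,9),(542.2,410.3,9)]: print("proj",proj(ds,np.array(p)/1000))
# plate corners projected to side, posts flare top
a=np.radians(8.14);ex=np.array([np.cos(a),np.sin(a)]);ey=np.array([-ex[1],ex[0]]);c=np.array([493.8,150.3])
for sx in(-1,1):
  for sy in(-1,1):
    q=c+sx*85*ex+sy*48*ey;k=c+sx*37.5*ex+sy*19.5*ey
    print(sx,sy,"plate top",proj(dt,[q[0]/1e3,q[1]/1e3,.01]).round(1),"side",proj(ds,[q[0]/1e3,q[1]/1e3,.01]).round(1),"posts94 top",proj(dt,[k[0]/1e3,k[1]/1e3,.094]).round(1))
plan(520,285.5,120,-17.6)
E
```

```text
side brown [209.31944444 238.98611111] ((547.0214233398438, 409.94482421875), (68.92488098144531, 48.9078369140625), 10.180695533752441)
side brown [226.53333333 214.03333333] ((524.4739379882812, 283.7052917480469), (49.28505325317383, 78.24903106689453), 74.80833435058594)
proj [228.1802236  214.35662735]
proj [210.43488989 239.10780303]
-1 -1 plate top [338.6 197.7] side [269.8 185.6] posts94 top [332.2 177.4]
-1 1 plate top [303.4 203.3] side [271.8 199.4] posts94 top [316.8 179.8]
1 -1 plate top [327.3 136.3] side [218.4 186.6] posts94 top [326.8 148.1]
1 1 plate top [292.6 141.5] side [216.2 200.5] posts94 top [311.5 150.4]
t 0.30 tcp [227.5 581.8 239. ] spin_units(total) -0.94  shift_units [-18.422  -9.697   5.952] F [ 0.6 -0.4 -0.3] gap 85.1
```

Request:
send_rows(commands="60 0 0 0 -0.94;60 -0.97 -0.51 0 0;60 -0.97 -0.51 0 0;60 -0.97 -0.51 0 0;60 -0.97 -0.51 0 0;60 -0.97 -0.51 0 0;60 -0.97 -0.51 0 0;60 -0.97 -0.51 0 0;60 -0.97 -0.51 0 0;60 -0.97 -0.51 0 0;60 -0.97 -0.51 0 0;60 -0.97 -0.51 0 0;60 -0.97 -0.51 0 0;60 -0.97 -0.51 0 0;60 -0.97 -0.51 0 0;60 -0.97 -0.51 0 0;60 -0.97 -0.51 0 0;60 -0.97 -0.51 0 0;60 -0.97 -0.51 0 0;60 -0.97 -0.51 0 0", grip_force=40)

```text
t: 1.97
tcp_pos: [0.521, 0.285, 0.2393]
tool_rot: [0.153, 0.988, 0.0, -0.0]
force: [-0.4, -0.0, 0.3]
finger_gap: 0.701
gripper_force: 0.0
```

Request:
send_rows(commands="60 0 0 0.95 0;60 0 0 0.95 0;60 0 0 0.95 0;60 0 0 0.95 0;60 0 0 0.95 0;60 0 0 0.95 0;60 0 0 0.95 0;60 0 0 0.95 0;60 0 0 0.95 0;60 0 0 0 0;60 0 0 0 0")

```text
t: 2.88
tcp_pos: [0.5197, 0.2857, 0.0675]
tool_rot: [0.153, 0.988, -0.001, -0.001]
force: [-0.6, -0.2, -0.3]
finger_gap: 0.703
gripper_force: 0.0
```

```bash
python3 - <<'E'
from h import *
plan(520,285.5,10,-17.6)
E
```

```text
t 2.88 tcp [519.7 285.7  67.5] spin_units(total) -0.00  shift_units [-2.200e-02  1.000e-03  2.875e+00] F [-0.6 -0.2 -0.3] gap 60.0
```

Request:
send_rows(commands="60 0 0 0.8 0;60 0 0 0.8 0;60 0 0 0.8 0;60 0 0 0.4 0;60 0 0 0 0;30 0 0 0 0;30 0 0 0 0;30 0 0 0 0;30 0 0 0 0;30 0 0 0 0;30 0 0 0 0", grip_force=40)

```text
t: 3.8
tcp_pos: [0.5215, 0.2863, 0.0139]
tool_rot: [0.153, 0.988, 0.001, 0.001]
force: [-0.3, -0.0, 6.5]
finger_gap: 0.409
gripper_force: 41.9
```

Request:
send_rows(commands="30 0 0 -0.4 0;30 0 0 -0.8 0;30 0 0 -1 0;30 0 0 -1 0;30 0 0 -1 0;30 0 0 -1 0;30 0 0 -1 0;30 0 0 -1 0;30 0 0 -1 0;30 0 0 -1 0;30 0 0 0 0")

```text
t: 4.72
tcp_pos: [0.5225, 0.2867, 0.2009]
tool_rot: [0.153, 0.988, 0.002, 0.004]
force: [1.0, -0.0, -0.2]
finger_gap: 0.408
gripper_force: 41.3
```

```bash
python3 - <<'E'
from h import *
plan(493.8,150.3,200,8.14)
E
```

```text
t 4.72 tcp [522.5 286.7 200.9] spin_units(total) -6.43  shift_units [ 2.385e+00 -6.549e+00 -4.000e-03] F [ 1.  -0.  -0.2] gap 34.8
```

Request:
send_rows(commands="30 0 0 0 -0.92;30 0 0 0 -0.92;30 0 0 0 -0.92;30 0 0 0 -0.92;30 0 0 0 -0.92;30 0 0 0 -0.92;30 0 0 0 -0.91;30 0.3 -0.82 0 0;30 0.3 -0.82 0 0;30 0.3 -0.82 0 0;30 0.3 -0.82 0 0;30 0.3 -0.82 0 0;30 0.3 -0.82 0 0;30 0.3 -0.82 0 0;30 0.285 -0.81 0 0;30 0 0 0 0;30 0 0 0 0")

```text
t: 6.13
tcp_pos: [0.491, 0.149, 0.1959]
tool_rot: [-0.07, 0.998, 0.0, -0.001]
force: [1.0, -0.1, -0.0]
finger_gap: 0.406
gripper_force: 41.2
```

```bash
python3 - <<'E'
from h import *
plan(493.8,150.3,200,8.14)
d=cams.snapshot("top");ds=cams.snapshot("side")
s=readout.sense();z=s["tcp_pos"][2]
for r in rects(ds,brown(ds),z,(200,80,300,170)): print("side",r)
a=cv2.resize(d["pixels"][100:220,250:370,::-1],(400,400),interpolation=cv2.INTER_CUBIC)
b=cv2.resize(ds["pixels"][80:210,180:310,::-1],(400,400),interpolation=cv2.INTER_CUBIC)
cv2.imwrite("pics/over.png",np.hstack([a,b]))
E
```

```text
t 6.13 tcp [491.  149.  195.9] spin_units(total) -0.03  shift_units [-0.146  0.047 -0.207] F [ 1.  -0.1 -0. ] gap 34.6
```

View pics/over.png

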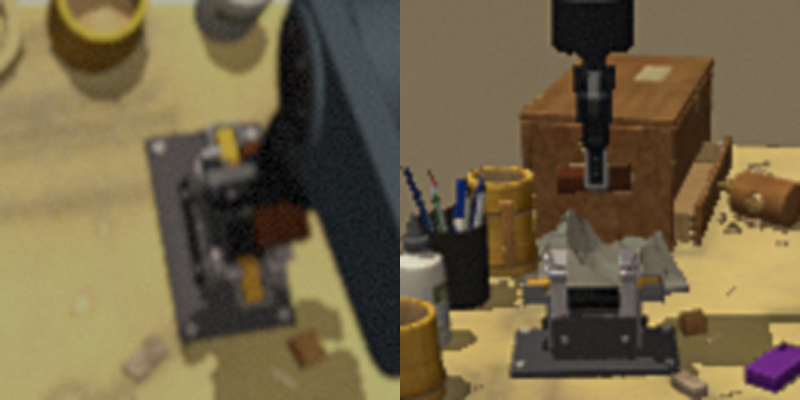

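The blank is held level above the mouth. In the right-hand crop it spans x 557-631 with the fingers near 597. I'll measure its offset along the long side at sub-pixel level.

```bash
python3 - <<'E'
from h import *
ds=cams.snapshot("side");g=ds["pixels"].astype(int)
for v in(135,137,139): print(v,[tuple(p) for p in g[v,226:262]])
# magazine: black plate row and plate edges
print("front plate row",[int(x) for x in g[190,215:275].mean(1)])
s=readout.sense();M=R.from_quat(s["tool_rot"]).as_matrix();ex=-M[:,0];p=s["tcp_pos"]
a=np.radians(8.14);e2=np.array([np.cos(a),np.sin(a),0]);n=np.array([-e2[1],e2[0],0])
for dz in(-.008,0,.01):
  for k in(-.036,.036): print(dz,k,proj(ds,p+e2*k+n*.018+[0,0,dz]).round(2))
c=np.array([.4938,.1503,0])
for k in (-.0375,.0375): print("post inner at z.1",k,proj(ds,c+e2*k+n*.0195+[0,0,.1]).round(2))
for k in (-.085,.085): print("plate",k,proj(ds,c+e2*k+n*.048+[0,0,.0]).round(2))
E
```

```text
135 [(np.int64(76), np.int64(49), np.int64(26)), (np.int64(79), np.int64(53), np.int64(27)), (np.int64(80), np.int64(53), np.int64(28)), (np.int64(77), np.int64(51), np.int64(27)), (np.int64(79), np.int64(52), np.int64(29)), (np.int64(84), np.int64(44), np.int64(24)), (np.int64(85), np.int64(44), np.int64(26)), (np.int64(83), np.int64(43), np.int64(21)), (np.int64(84), np.int64(42), np.int64(21)), (np.int64(82), np.int64(41), np.int64(22)), (np.int64(84), np.int64(43), np.int64(24)), (np.int64(82), np.int64(41), np.int64(20)), (np.int64(84), np.int64(40), np.int64(19)), (np.int64(85), np.int64(54), np.int64(38)), (np.int64(90), np.int64(84), np.int64(78)), (np.int64(44), np.int64(44), np.int64(43)), (np.int64(18), np.int64(19), np.int64(21)), (np.int64(23), np.int64(24), np.int64(23)), (np.int64(16), np.int64(16), np.int64(16)), (np.int64(26), np.int64(26), np.int64(26)), (np.int64(81), np.int64(80), np.int64(74)), (np.int64(63), np.int64(53), np.int64(46)), (np.int64(44), np.int64(23), np.int64(13)), (np.int64(41), np.int64(20), np.int64(8)), (np.int64(44), np.int64(22), np.int64(13
[... 3521 characters left out ...]
27)), (np.int64(75), np.int64(49), np.int64(25)), (np.int64(74), np.int64(48), np.int64(26)), (np.int64(77), np.int64(49), np.int64(26))]
front plate row [153, 153, 107, 70, 66, 67, 67, 68, 67, 70, 70, 68, 43, 63, 51, 36, 36, 61, 87, 67, 41, 35, 36, 37, 35, 37, 38, 37, 35, 36, 39, 36, 34, 35, 35, 35, 41, 81, 83, 49, 33, 40, 60, 53, 39, 33, 37, 35, 35, 36, 37, 36, 34, 34, 50, 84, 88, 86, 87, 87]
-0.008 -0.036 [255.85 141.02]
-0.008 0.036 [231.08 141.39]
0 -0.036 [255.83 138.39]
0 0.036 [230.97 138.75]
0.01 -0.036 [255.81 135.07]
0.01 0.036 [230.84 135.43]
post inner at z.1 -0.0375 [255.86 169.04]
post inner at z.1 0.0375 [231.   169.46]
plate -0.085 [271.75 202.29]
plate 0.085 [216.43 203.36]
```

Request:
send_rows(commands="30 -0.19 0.05 0.5 -0.03;30 0 0 0.5 0;30 0 0 0.6 0;30 0 0 0.8 0;30 0 0 0.8 0;30 0 0 0 0;30 0 0 0 0")

```text
t: 6.87
tcp_pos: [0.4943, 0.1513, 0.1308]
tool_rot: [-0.072, 0.997, -0.0, -0.002]
force: [0.3, 0.6, -0.2]
finger_gap: 0.408
gripper_force: 41.2
```

```bash
python3 - <<'E'
from h import *
plan(494.8,150.4,132,8.14)
d=cams.snapshot("top");s=readout.sense();p=s["tcp_pos"]
m=brown(d);m[:, :290]=0;m[:,350:]=0;m[:130]=0;m[200:]=0
n,l,st,ce=cv2.connectedComponentsWithStats(m);print(st[1:])
a=np.radians(8.14);e=np.array([np.cos(a),np.sin(a),0]);nn=np.array([-e[1],e[0],0])
im=d["pixels"][:,:,::-1].copy();im=cv2.resize(im[120:220,270:370],(600,600),interpolation=cv2.INTER_NEAREST)
for dz,col in((.004,(0,255,0)),(-.014,(255,0,0))):
  q=np.array([proj(d,p+e*(sx*.036-.001)+nn*sy*.018+[0,0,dz]) for sx,sy in((-1,-1),(-1,1),(1,1),(1,-1))])
  print(dz,q.round(1).tolist());cv2.polylines(im,[((q-[269.5,119.5])*6).astype(int)],True,col,1)
cv2.imwrite("pics/low.png",im)
E
```

```text
t 6.87 tcp [494.3 151.3 130.8] spin_units(total) 0.03  shift_units [-0.02  -0.047 -0.059] F [ 0.3  0.6 -0.2] gap 34.8
[[326 136   1   1   1]
 [328 142   1   1   1]
 [316 149   6   3  13]
 [326 161   1   1   1]
 [318 164  17  13 117]]
0.004 [[335.2, 174.2], [320.3, 176.5], [315.0, 147.1], [329.7, 144.9]]
-0.014 [[333.4, 175.3], [318.9, 177.6], [313.6, 148.7], [328.1, 146.5]]
```

View pics/low.png

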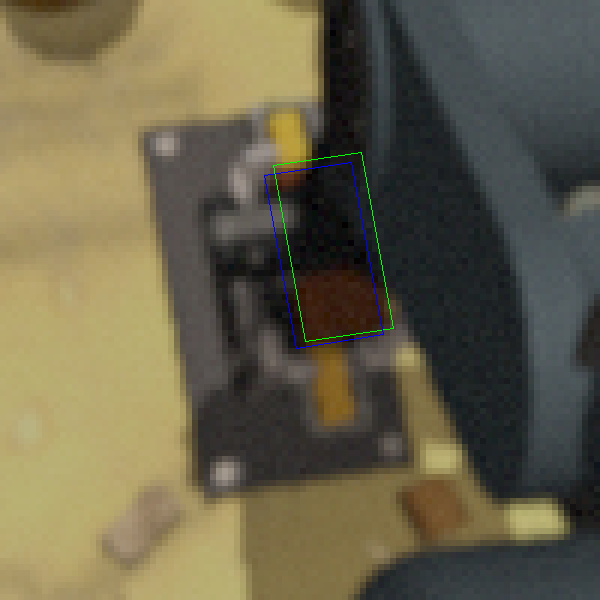

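The blank's outline in the top view (left edge about x=300, near end about y=338 in the crop) agrees with the TCP prediction to about 1 px. Lowering gently, feeling for the flare.

Request:
send_rows(commands="30 -0.02 -0.05 0.2 0.03;30 0 0 0.2 0;30 0 0 0.2 0;30 0 0 0.2 0;30 0 0 0 0")

```text
t: 7.33
tcp_pos: [0.4953, 0.15, 0.1157]
tool_rot: [-0.071, 0.997, -0.0, -0.001]
force: [-0.2, 0.2, -1.4]
finger_gap: 0.403
gripper_force: 41.2
```

Request:
send_rows(commands="30 0 0 0.15 0;30 0 0 0.15 0;30 0 0 0 0")

```text
t: 7.58
tcp_pos: [0.4955, 0.15, 0.1098]
tool_rot: [-0.071, 0.997, -0.0, -0.0]
force: [-0.2, 0.4, -1.0]
finger_gap: 0.406
gripper_force: 41.2
```

Request:
send_rows(commands="30 0 0 0.15 0;30 0 0 0.1 0;30 0 0 0 0")

```text
t: 7.83
tcp_pos: [0.4955, 0.15, 0.1049]
tool_rot: [-0.071, 0.997, -0.0, -0.0]
force: [-0.0, 0.4, -1.0]
finger_gap: 0.41
gripper_force: 41.2
```

Request:
send_rows(commands="30 0 0 0.15 0;30 0 0 0 0")

```text
t: 8.0
tcp_pos: [0.4956, 0.15, 0.1019]
tool_rot: [-0.071, 0.997, 0.0, -0.0]
force: [-0.9, -0.6, -0.4]
finger_gap: 0.408
gripper_force: 41.2
```

Request:
send_rows(commands="30 0 0 0.15 0;30 0 0 0 0")

```text
t: 8.17
tcp_pos: [0.4955, 0.15, 0.0989]
tool_rot: [-0.071, 0.997, -0.0, -0.0]
force: [1.0, -0.4, -0.7]
finger_gap: 0.409
gripper_force: 41.2
```

Request:
send_rows(commands="30 0 0 0.15 0;30 0 0 0 0")

```text
t: 8.33
tcp_pos: [0.4956, 0.15, 0.096]
tool_rot: [-0.071, 0.997, -0.0, -0.0]
force: [0.2, 0.4, -0.3]
finger_gap: 0.403
gripper_force: 41.3
```

Request:
send_rows(commands="30 0 0 0.15 0;30 0 0 0 0")

```text
t: 8.5
tcp_pos: [0.496, 0.15, 0.0932]
tool_rot: [-0.071, 0.997, -0.0, 0.0]
force: [0.2, -0.5, 1.1]
finger_gap: 0.403
gripper_force: 41.4
```

Request:
send_rows(commands="30 0 0 0.15 0;30 0 0 0 0")

```text
t: 8.67
tcp_pos: [0.4959, 0.15, 0.0901]
tool_rot: [-0.071, 0.997, -0.0, 0.0]
force: [-0.1, -0.6, 1.1]
finger_gap: 0.409
gripper_force: 41.5
```

Request:
send_rows(commands="30 0 0 0.15 0;30 0 0 0 0")

```text
t: 8.83
tcp_pos: [0.4954, 0.15, 0.0868]
tool_rot: [-0.071, 0.997, -0.0, -0.001]
force: [0.2, 0.3, 0.1]
finger_gap: 0.408
gripper_force: 41.3
```

Request:
send_rows(commands="30 0 0 0.15 0;30 0 0 0 0")

```text
t: 9.0
tcp_pos: [0.4957, 0.15, 0.0839]
tool_rot: [-0.071, 0.997, 0.0, -0.0]
force: [-0.5, -0.1, 0.1]
finger_gap: 0.408
gripper_force: 41.5
```

Request:
send_rows(commands="30 0 0 0.1 0;30 0 0 0 0")

```text
t: 9.17
tcp_pos: [0.4956, 0.15, 0.0821]
tool_rot: [-0.071, 0.997, 0.0, -0.0]
force: [0.1, 0.7, 1.6]
finger_gap: 0.407
gripper_force: 41.5
```

Request:
send_rows(commands="30 0 0 0.1 0;30 0 0 0 0")

```text
t: 9.33
tcp_pos: [0.4957, 0.15, 0.0802]
tool_rot: [-0.071, 0.997, 0.0, -0.0]
force: [-0.1, 0.6, 3.5]
finger_gap: 0.411
gripper_force: 41.6
```

```bash
python3 - <<'E'
from h import *
plan(494.8,150.4,80,8.14)
ds=cams.snapshot("side")
cv2.imwrite("pics/in1.png",cv2.resize(ds["pixels"][110:210,195:295,::-1],(600,600),interpolation=cv2.INTER_CUBIC))
E
```

```text
t 9.33 tcp [495.7 150.   80.2] spin_units(total) -0.01  shift_units [0.04  0.025 0.009] F [-0.1  0.6  3.5] gap 35.1
```

View pics/in1.png

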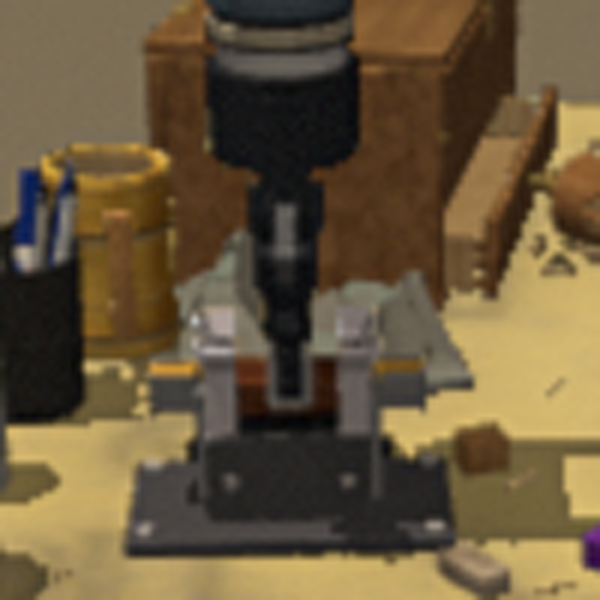

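The blank is level in the column between the posts (crop x 238-338, y 362-412) and resting on the ramps. I'll release it, rise, shut the fingers and press.

Request:
send_rows(commands="48 0 0 0 0;48 0 0 0 0;48 0 0 0 0;48 0 0 -0.5 0;48 0 0 -1 0;48 0 0 -1 0;48 0 0 -0.5 0;0 0 0 0 0;0 0 0 0 0;0 0 0 0 0;0 0 0 0 0;0 0 0 0 0;0 0 0 0 0", grip_force=30)

```text
t: 10.47
tcp_pos: [0.4953, 0.15, 0.1395]
tool_rot: [-0.071, 0.997, -0.0, -0.001]
force: [0.1, -0.2, 0.2]
finger_gap: 0.003
gripper_force: 0.0
```

```bash
python3 - <<'E'
from h import *
plan(494.8,150.2,110,8.14)
ds=cams.snapshot("side")
cv2.imwrite("pics/rest1.png",cv2.resize(ds["pixels"][130:210,205:285,::-1],(480,480),interpolation=cv2.INTER_CUBIC))
E
```

```text
t 10.47 tcp [495.3 150.  139.5] spin_units(total) -0.01  shift_units [0.021 0.014 1.477] F [ 0.1 -0.2  0.2] gap 0.3
```

Request:
send_rows(commands="0 0.05 0 0.8 0;0 0 0 0.7 0;0 0 0 0.3 0;0 0 0 0.1 0;0 0 0 0.1 0;0 0 0 0 0")

```text
t: 11.02
tcp_pos: [0.4949, 0.1499, 0.1002]
tool_rot: [-0.071, 0.997, -0.0, -0.0]
force: [0.9, -0.3, -0.5]
finger_gap: 0.003
gripper_force: 0.0
```

Request:
send_rows(commands="0 0 0 0.1 0;0 0 0 0.1 0;0 0 0 0 0")

```text
t: 11.27
tcp_pos: [0.4955, 0.15, 0.0967]
tool_rot: [-0.071, 0.997, 0.0, 0.001]
force: [0.6, 0.4, 0.5]
finger_gap: -0.001
gripper_force: 0.5
```

Request:
send_rows(commands="0 0 0 0.1 0;0 0 0 0.1 0;0 0 0 0 0")

```text
t: 11.52
tcp_pos: [0.4955, 0.15, 0.0925]
tool_rot: [-0.071, 0.997, 0.0, 0.001]
force: [0.6, 0.3, 3.2]
finger_gap: 0.001
gripper_force: 1.6
```

Request:
send_rows(commands="0 0 0 0.1 0;0 0 0 0.1 0;0 0 0 0 0")

```text
t: 11.77
tcp_pos: [0.4955, 0.15, 0.0884]
tool_rot: [-0.071, 0.997, 0.0, 0.001]
force: [1.2, 0.9, 2.9]
finger_gap: -0.003
gripper_force: 1.6
```

Request:
send_rows(commands="0 0 0 0.1 0;0 0 0 0.1 0;0 0 0 0 0")

```text
t: 12.02
tcp_pos: [0.4955, 0.15, 0.0844]
tool_rot: [-0.071, 0.997, 0.0, 0.001]
force: [0.6, 0.5, 3.7]
finger_gap: -0.001
gripper_force: 2.1
```

Request:
send_rows(commands="0 0 0 0.1 0;0 0 0 0.1 0;0 0 0 0 0")

```text
t: 12.27
tcp_pos: [0.4955, 0.15, 0.0805]
tool_rot: [-0.071, 0.997, 0.0, 0.001]
force: [0.3, -0.4, 5.7]
finger_gap: -0.003
gripper_force: 3.2
```

Request:
send_rows(commands="0 0 0 0.1 0;0 0 0 0.1 0;0 0 0 0 0")

```text
t: 12.52
tcp_pos: [0.4955, 0.15, 0.0766]
tool_rot: [-0.071, 0.997, 0.0, 0.001]
force: [1.0, 0.3, 7.3]
finger_gap: 0.006
gripper_force: 3.7
```

Request:
send_rows(commands="0 0 0 0.1 0;0 0 0 0.1 0;0 0 0 0 0")

```text
t: 12.77
tcp_pos: [0.4955, 0.15, 0.0727]
tool_rot: [-0.071, 0.997, 0.0, 0.001]
force: [0.5, -0.2, 7.5]
finger_gap: 0.0
gripper_force: 4.1
```

Request:
send_rows(commands="0 0 0 0.1 0;0 0 0 0 0")

```text
t: 12.93
tcp_pos: [0.4955, 0.15, 0.0708]
tool_rot: [-0.071, 0.997, 0.0, 0.001]
force: [0.6, 0.1, 8.3]
finger_gap: 0.001
gripper_force: 4.4
```

Request:
send_rows(commands="0 0 0 0.1 0;0 0 0 0 0")

```text
t: 13.1
tcp_pos: [0.4955, 0.15, 0.0689]
tool_rot: [-0.071, 0.997, 0.0, 0.001]
force: [0.3, 0.3, 9.1]
finger_gap: 0.003
gripper_force: 4.6
```

Request:
send_rows(commands="0 0 0 0.1 0;0 0 0 0 0")

```text
t: 13.27
tcp_pos: [0.4955, 0.15, 0.0669]
tool_rot: [-0.071, 0.997, 0.0, 0.001]
force: [-0.3, 1.2, 9.0]
finger_gap: 0.001
gripper_force: 4.9
```

Request:
send_rows(commands="0 0 0 0.1 0;0 0 0 0 0")

```text
t: 13.43
tcp_pos: [0.4955, 0.15, 0.065]
tool_rot: [-0.071, 0.997, 0.0, 0.001]
force: [0.5, 0.9, 9.9]
finger_gap: -0.0
gripper_force: 5.1
```

Request:
send_rows(commands="0 0 0 0.1 0;0 0 0 0 0")

```text
t: 13.6
tcp_pos: [0.4955, 0.15, 0.063]
tool_rot: [-0.071, 0.997, 0.0, 0.001]
force: [-0.4, -0.3, 11.4]
finger_gap: -0.001
gripper_force: 5.3
```

Request:
send_rows(commands="0 0 0 0.1 0;0 0 0 0 0")

```text
t: 13.77
tcp_pos: [0.4955, 0.15, 0.0615]
tool_rot: [-0.071, 0.997, -0.0, 0.001]
force: [-0.9, 0.0, 13.1]
finger_gap: -0.002
gripper_force: 6.2
```

Request:
send_rows(commands="0 0 0 0.1 0;0 0 0 0 0")

```text
t: 13.93
tcp_pos: [0.4955, 0.15, 0.0613]
tool_rot: [-0.071, 0.997, -0.0, 0.001]
force: [-4.2, -0.3, 27.7]
finger_gap: -0.001
gripper_force: 13.8
```

```bash
python3 - <<'E'
from h import *
plan(494.8,150.2,60,8.14)
ds=cams.snapshot("side");dt=cams.snapshot("top")
a=cv2.resize(ds["pixels"][130:210,205:285,::-1],(400,400),interpolation=cv2.INTER_CUBIC)
b=cv2.imread("pics/rest1.png");b=cv2.resize(b,(400,400))
cv2.imwrite("pics/press1.png",np.hstack([b,a]))
E
```

```text
t 13.93 tcp [495.5 150.   61.3] spin_units(total) 0.00  shift_units [0.035 0.015 0.066] F [-4.2 -0.3 27.7] gap -0.1
```

View pics/press1.png

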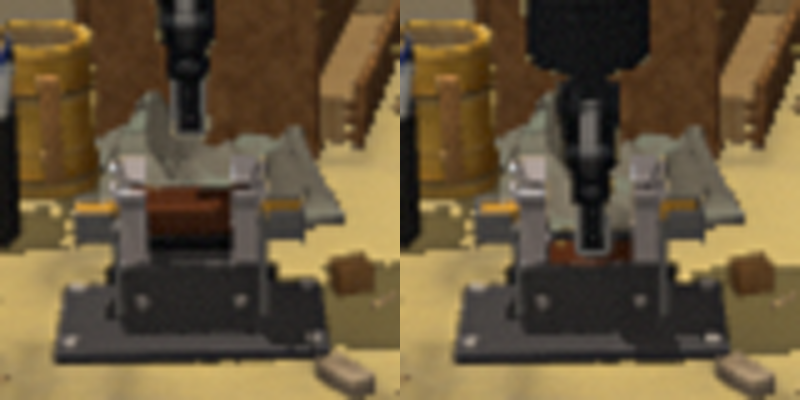

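The firm rise at TCP 61.3 mm (spring about 12 N, then stiff) is the follower's end stop, so blank 1 is well below the lips (right crop, blank top at y about 240). That puts the lips at about 74 mm. Backing off at once.

Request:
send_rows(commands="0 0 0 -0.2 0;0 0 0 -0.3 0;0 0 0 -0.3 0;0 0 0 -0.3 0;0 0 0 -0.3 0;0 0 0 -0.5 0;0 0 0 -1 0;0 0 0 -1 0;60 0 0 -1 0;60 0 0 -1 0;60 0 0 -1 0;60 0 0 0 0")

```text
t: 15.03
tcp_pos: [0.4964, 0.1501, 0.1996]
tool_rot: [-0.071, 0.997, 0.0, 0.003]
force: [-0.4, -0.3, 0.0]
finger_gap: 0.564
gripper_force: 0.0
```

```bash
python3 - <<'E'
from h import *
plan(542.2,410.3,180,8.83)
ds=cams.snapshot("side");dt=cams.snapshot("top")
for r in rects(dt,brown(dt),.018,(190,120,250,190)): print("top",r)
for r in rects(ds,brown(ds),.009,(190,225,250,250)): print("side",r)
a=cv2.resize(ds["pixels"][130:210,205:285,::-1],(400,400),interpolation=cv2.INTER_CUBIC)
b=cv2.resize(dt["pixels"][130:210,275:355,::-1],(400,400),interpolation=cv2.INTER_CUBIC)
cv2.imwrite("pics/latched1.png",np.hstack([a,b]))
E
```

```text
t 15.03 tcp [496.4 150.1 199.6] spin_units(total) -0.17  shift_units [-4.255 12.503  0.997] F [-0.4 -0.3  0. ] gap 48.2
top (((541.8060302734375, 410.03326416015625), (65.85371398925781, 27.258155822753906), 8.351150512695312), array([218.7761194 , 152.86567164]))
side (((546.1622314453125, 409.3396911621094), (70.85710144042969, 49.21656036376953), 9.687499046325684), array([209.15068493, 239.02739726]))
```

View pics/latched1.png

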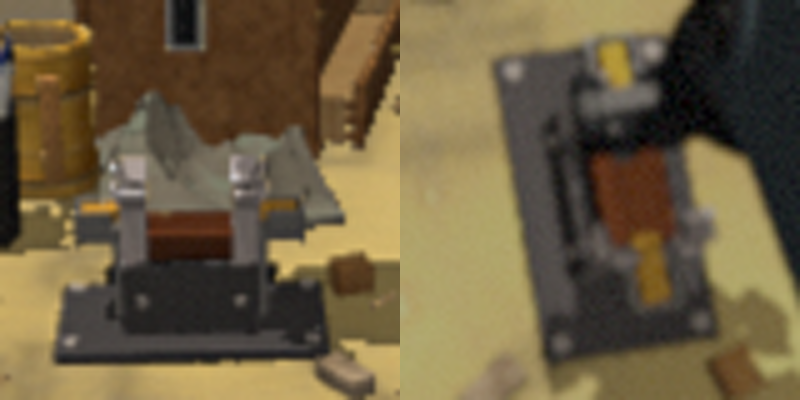

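Blank 1 is held down: the brass lips lie over its top at (650,250) in the crop, and in the side view its top dropped from y 188 to 213. Now the second blank, pixel (218.5,152).

Request:
send_rows(commands="60 0 0 0 -0.15;60 -0.33 0.96 0 0;60 -0.33 0.96 0 0;60 -0.33 0.96 0 0;60 -0.33 0.96 0 0;60 -0.33 0.96 0 0;60 -0.33 0.96 0 0;60 -0.33 0.96 0 0;60 -0.33 0.96 0 0;60 -0.33 0.96 0 0;60 -0.33 0.96 0 0;60 -0.33 0.96 0 0;60 -0.33 0.96 0 0;60 -0.33 0.96 0 0;60 0 0 0 0", grip_force=40)

```text
t: 16.38
tcp_pos: [0.5413, 0.4127, 0.1939]
tool_rot: [-0.077, 0.997, 0.0, -0.001]
force: [0.4, 1.2, 0.8]
finger_gap: 0.702
gripper_force: 0.0
```

Request:
send_rows(commands="60 0 0 0.95 0;60 0 0 0.95 0;60 0 0 0.95 0;60 0 0 0.95 0;60 0 0 0.95 0;60 0 0 0.95 0;60 0 0 0.95 0;60 0 0 0 0;60 0 0 0 0")

```text
t: 17.13
tcp_pos: [0.5401, 0.4081, 0.0609]
tool_rot: [-0.076, 0.997, -0.001, -0.003]
force: [0.4, -0.3, 1.0]
finger_gap: 0.705
gripper_force: 0.0
```

```bash
python3 - <<'E'
from h import *
plan(542,410.2,14,8.6)
E
```

```text
t 17.13 tcp [540.1 408.1  60.9] spin_units(total) 0.03  shift_units [-0.125  0.094  2.346] F [ 0.4 -0.3  1. ] gap 60.2
```

Request:
send_rows(commands="60 -0.12 0.09 0.5 0;60 0 0 0.8 0;60 0 0 0.7 0;60 0 0 0.35 0;60 0 0 0 0;30 0 0 0 0;30 0 0 0 0;30 0 0 0 0;30 0 0 0 0;30 0 0 0 0;30 0 0 0 0")

```text
t: 18.05
tcp_pos: [0.5444, 0.4121, 0.0172]
tool_rot: [-0.076, 0.997, 0.0, 0.001]
force: [0.2, 1.0, 3.1]
finger_gap: 0.403
gripper_force: 40.4
```

```bash
python3 - <<'E'
from h import *
plan(542,410.2,14,8.6)
E
```

```text
t 18.05 tcp [544.4 412.1  17.2] spin_units(total) 0.03  shift_units [ 0.135 -0.077  0.161] F [0.2 1.  3.1] gap 34.4
```

Request:
send_rows(commands="30 0 0 -0.4 0;30 0 0 -0.8 0;30 0 0 -1 0;30 0 0 -1 0;30 0 0 -1 0;30 0 0 -1 0;30 0 0 -1 0;30 0 0 -1 0;30 0 0 -1 0;30 0 0 -1 0;30 0 0 0 0")

```text
t: 18.97
tcp_pos: [0.546, 0.413, 0.2054]
tool_rot: [-0.076, 0.997, 0.002, 0.004]
force: [0.8, 0.5, 0.3]
finger_gap: 0.407
gripper_force: 40.0
```

```bash
python3 - <<'E'
from h import *
plan(495,150.2,190,8.14)
E
```

```text
t 18.97 tcp [546.  413.  205.4] spin_units(total) 0.15  shift_units [  4.39  -12.651   0.695] F [0.8 0.5 0.3] gap 34.8
```

Request:
send_rows(commands="30 0.33 -0.97 0 0.15;30 0.33 -0.97 0 0;30 0.33 -0.97 0 0;30 0.33 -0.97 0 0;30 0.33 -0.97 0 0;30 0.33 -0.97 0 0;30 0.33 -0.97 0 0;30 0.33 -0.97 0 0;30 0.33 -0.97 0 0;30 0.33 -0.97 0 0;30 0.33 -0.97 0 0;30 0.33 -0.97 0 0;30 0.33 -0.97 0 0;30 0 0 0 0;30 0 0 0 0;30 0 0 0 0")

```text
t: 20.3
tcp_pos: [0.4947, 0.1503, 0.1999]
tool_rot: [-0.071, 0.998, 0.0, -0.0]
force: [0.0, 0.7, -0.2]
finger_gap: 0.406
gripper_force: 40.1
```

```bash
python3 - <<'E'
from h import *
plan(496.6,150.2,140,8.14)
ds=cams.snapshot("side");g=ds["pixels"].astype(int)
s=readout.sense();p=s["tcp_pos"];a=np.radians(8.14);e2=np.array([np.cos(a),np.sin(a),0]);n=np.array([-e2[1],e2[0],0])
q=[proj(ds,p+e2*k+n*.018+[0,0,-.008]) for k in(-.036,.036)];print(q)
v=int(round(q[0][1]))
for w in (v-3,v-1,v): print(w,[(int(x[0]),int(x[0]-x[1])) for x in g[w,226:262]])
E
```

```text
t 20.30 tcp [494.7 150.3 199.9] spin_units(total) -0.01  shift_units [-0.095 -0.019  2.996] F [ 0.   0.7 -0.2] gap 34.7
[array([254.76276793, 139.77477522]), array([229.94352683, 140.13957195])]
137 [(84, 28), (84, 27), (80, 27), (78, 27), (67, 30), (62, 29), (59, 29), (60, 28), (61, 30), (61, 31), (61, 30), (60, 31), (66, 17), (86, 5), (45, 2), (16, 0), (16, -1), (13, 1), (20, -1), (80, 2), (63, 11), (49, 20), (45, 25), (47, 22), (48, 23), (47, 23), (45, 23), (49, 21), (98, 20), (90, 26), (82, 27), (83, 29), (82, 27), (79, 28), (72, 26), (75, 27)]
139 [(77, 28), (76, 27), (79, 28), (82, 28), (58, 23), (49, 23), (50, 21), (51, 24), (49, 24), (50, 23), (47, 23), (48, 24), (53, 21), (79, 7), (84, 2), (83, 3), (82, 1), (80, 1), (81, 1), (78, 4), (56, 13), (45, 23), (45, 21), (44, 23), (45, 24), (47, 22), (44, 21), (48, 19), (91, 18), (84, 25), (78, 28), (78, 27), (78, 28), (76, 28), (74, 26), (77, 27)]
140 [(79, 28), (78, 26), (82, 28), (85, 28), (57, 23), (44, 22), (46, 23), (46, 22), (43, 20), (47, 20), (45, 21), (46, 23), (44, 22), (52, 15), (60, 11), (60, 10), (61, 10), (56, 11), (53, 11), (50, 14), (44, 20), (43, 24), (44, 23), (42, 22), (42, 21), (41, 23), (44, 23), (45, 19), (72, 19), (75, 23), (75, 26), (80, 27), (80, 28), (78, 27), (74, 26), (74, 25)]
```

Request:
send_rows(commands="30 -0.075 -0.015 0.6 0;30 0 0 0.9 0;30 0 0 0.9 0;30 0 0 0.7 0;30 0 0 0.3 0;30 0 0 0.3 0;30 0 0 0 0")

```text
t: 20.93
tcp_pos: [0.4959, 0.1504, 0.1254]
tool_rot: [-0.071, 0.997, 0.0, -0.001]
force: [0.2, 0.3, 0.3]
finger_gap: 0.41
gripper_force: 40.1
```

Request:
send_rows(commands="30 0 0 0.15 0;30 0 0 0.15 0;30 0 0 0 0")

```text
t: 21.18
tcp_pos: [0.4964, 0.15, 0.1204]
tool_rot: [-0.071, 0.997, 0.0, 0.0]
force: [0.1, 0.0, -0.3]
finger_gap: 0.407
gripper_force: 40.1
```

Request:
send_rows(commands="30 0 0 0.15 0;30 0 0 0.15 0;30 0 0 0 0")

```text
t: 21.43
tcp_pos: [0.4961, 0.1498, 0.114]
tool_rot: [-0.071, 0.997, -0.0, -0.0]
force: [-0.9, 0.4, -1.0]
finger_gap: 0.408
gripper_force: 40.1
```

Request:
send_rows(commands="30 0 0 0.15 0;30 0 0 0.15 0;30 0 0 0 0")

```text
t: 21.68
tcp_pos: [0.4959, 0.1498, 0.1078]
tool_rot: [-0.071, 0.997, -0.0, -0.001]
force: [-0.2, 0.7, -1.0]
finger_gap: 0.41
gripper_force: 40.1
```

Request:
send_rows(commands="30 0 0 0.15 0;30 0 0 0 0")

```text
t: 21.85
tcp_pos: [0.496, 0.1498, 0.1048]
tool_rot: [-0.071, 0.997, -0.0, -0.0]
force: [-0.4, 0.4, -1.0]
finger_gap: 0.405
gripper_force: 40.1
```

Request:
send_rows(commands="30 0 0 0.15 0;30 0 0 0 0")

```text
t: 22.02
tcp_pos: [0.4961, 0.1498, 0.1019]
tool_rot: [-0.071, 0.997, -0.0, -0.0]
force: [-0.0, 0.0, -1.0]
finger_gap: 0.407
gripper_force: 40.1
```

Request:
send_rows(commands="30 0 0 0.15 0;30 0 0 0 0")

```text
t: 22.18
tcp_pos: [0.4965, 0.1499, 0.0994]
tool_rot: [-0.071, 0.997, 0.0, 0.0]
force: [0.3, -0.2, 1.4]
finger_gap: 0.408
gripper_force: 40.2
```

Contact on the ramps at TCP about 100 mm, as predicted. Release, rise, shut the fingers and press in small steps (stop expected near TCP 79 mm).

Request:
send_rows(commands="48 0 0 0 0;48 0 0 0 0;48 0 0 0 0;48 0 0 -0.5 0;48 0 0 -1 0;48 0 0 -1 0;0 0.09 0 0 0;0 0 0 0 0;0 0 0 0 0;0 0 0 0 0;0 0 0 0 0;0 0 0 0 0", grip_force=30)

```text
t: 23.18
tcp_pos: [0.494, 0.1495, 0.1486]
tool_rot: [-0.071, 0.997, -0.0, -0.001]
force: [0.1, 0.6, 0.0]
finger_gap: -0.001
gripper_force: 0.0
```

Request:
send_rows(commands="0 0 0 0.6 0;0 0 0 0.5 0;0 0 0 0.2 0;0 0 0 0.1 0;0 0 0 0.1 0;0 0 0 0 0")

```text
t: 23.68
tcp_pos: [0.4944, 0.1496, 0.1189]
tool_rot: [-0.071, 0.997, -0.0, -0.0]
force: [0.1, 0.4, 0.1]
finger_gap: -0.002
gripper_force: 0.0
```

Request:
send_rows(commands="0 0 0 0.1 0;0 0 0 0.1 0;0 0 0 0 0")

```text
t: 23.93
tcp_pos: [0.4945, 0.1496, 0.1152]
tool_rot: [-0.071, 0.997, -0.0, -0.0]
force: [-0.6, 0.8, 0.1]
finger_gap: 0.002
gripper_force: 0.0
```

Request:
send_rows(commands="0 0 0 0.1 0;0 0 0 0.1 0;0 0 0 0 0")

```text
t: 24.18
tcp_pos: [0.4943, 0.1496, 0.111]
tool_rot: [-0.071, 0.997, -0.0, -0.0]
force: [0.8, -0.5, -0.2]
finger_gap: -0.003
gripper_force: 0.0
```

Request:
send_rows(commands="0 0 0 0.1 0;0 0 0 0.1 0;0 0 0 0 0")

```text
t: 24.43
tcp_pos: [0.495, 0.1497, 0.1076]
tool_rot: [-0.071, 0.997, 0.0, 0.001]
force: [-0.9, 0.4, 3.4]
finger_gap: 0.002
gripper_force: 1.5
```

Request:
send_rows(commands="0 0 0 0.1 0;0 0 0 0.1 0;0 0 0 0 0")

```text
t: 24.68
tcp_pos: [0.4954, 0.1497, 0.1042]
tool_rot: [-0.071, 0.997, -0.0, 0.001]
force: [-0.6, 0.1, 5.5]
finger_gap: 0.001
gripper_force: 3.1
```

Request:
send_rows(commands="0 0 0 0.1 0;0 0 0 0.1 0;0 0 0 0 0")

```text
t: 24.93
tcp_pos: [0.4959, 0.1498, 0.1001]
tool_rot: [-0.071, 0.997, 0.0, 0.002]
force: [1.2, 0.8, 6.2]
finger_gap: 0.0
gripper_force: 2.8
```

Request:
send_rows(commands="0 0 0 0.1 0;0 0 0 0.1 0;0 0 0 0 0")

```text
t: 25.18
tcp_pos: [0.4959, 0.1498, 0.096]
tool_rot: [-0.071, 0.997, 0.0, 0.002]
force: [1.0, 0.4, 5.2]
finger_gap: 0.005
gripper_force: 2.7
```

Request:
send_rows(commands="0 0 0 0.1 0;0 0 0 0.1 0;0 0 0 0 0")

```text
t: 25.43
tcp_pos: [0.4959, 0.1498, 0.0921]
tool_rot: [-0.071, 0.997, 0.0, 0.002]
force: [1.4, 0.2, 6.0]
finger_gap: -0.002
gripper_force: 3.1
```

Request:
send_rows(commands="0 0 0 0.1 0;0 0 0 0.1 0;0 0 0 0 0")

```text
t: 25.68
tcp_pos: [0.4959, 0.1498, 0.0882]
tool_rot: [-0.071, 0.997, 0.0, 0.002]
force: [-0.2, 0.6, 7.1]
finger_gap: -0.002
gripper_force: 3.6
```

Request:
send_rows(commands="0 0 0 0.1 0;0 0 0 0 0")

```text
t: 25.85
tcp_pos: [0.4959, 0.1498, 0.0863]
tool_rot: [-0.071, 0.997, 0.0, 0.002]
force: [0.7, 0.1, 7.7]
finger_gap: 0.003
gripper_force: 3.9
```

Request:
send_rows(commands="0 0 0 0.07 0;0 0 0 0 0")

```text
t: 26.02
tcp_pos: [0.4959, 0.1498, 0.085]
tool_rot: [-0.071, 0.997, 0.0, 0.002]
force: [-0.4, -0.4, 9.5]
finger_gap: 0.001
gripper_force: 4.3
```

Request:
send_rows(commands="0 0 0 0.07 0;0 0 0 0 0")

```text
t: 26.18
tcp_pos: [0.4959, 0.1498, 0.0837]
tool_rot: [-0.071, 0.997, 0.0, 0.002]
force: [-0.7, -0.8, 8.1]
finger_gap: 0.001
gripper_force: 4.6
```

Request:
send_rows(commands="0 0 0 0.07 0;0 0 0 0 0")

```text
t: 26.35
tcp_pos: [0.4959, 0.1498, 0.0824]
tool_rot: [-0.071, 0.997, 0.0, 0.002]
force: [-0.2, -0.0, 10.3]
finger_gap: 0.002
gripper_force: 5.0
```

Request:
send_rows(commands="0 0 0 0.05 0;0 0 0 0 0")

```text
t: 26.52
tcp_pos: [0.4959, 0.1498, 0.0814]
tool_rot: [-0.071, 0.997, 0.0, 0.002]
force: [-0.2, 0.1, 9.9]
finger_gap: -0.002
gripper_force: 5.0
```

Request:
send_rows(commands="0 0 0 0.05 0;0 0 0 0 0")

```text
t: 26.68
tcp_pos: [0.4959, 0.1498, 0.0804]
tool_rot: [-0.071, 0.997, 0.0, 0.002]
force: [0.1, 0.1, 10.3]
finger_gap: 0.001
gripper_force: 5.1
```

Request:
send_rows(commands="0 0 0 0.05 0;0 0 0 0 0")

```text
t: 26.85
tcp_pos: [0.4959, 0.1498, 0.0795]
tool_rot: [-0.071, 0.997, 0.0, 0.002]
force: [-0.0, -0.9, 10.1]
finger_gap: -0.0
gripper_force: 5.2
```

Request:
send_rows(commands="0 0 0 0.03 0;0 0 0 0 0")

```text
t: 27.02
tcp_pos: [0.4959, 0.1498, 0.0795]
tool_rot: [-0.071, 0.997, 0.0, 0.002]
force: [-1.4, 1.1, 14.9]
finger_gap: 0.004
gripper_force: 7.5
```

Request:
send_rows(commands="0 0 0 0.03 0;0 0 0 0 0")

```text
t: 27.18
tcp_pos: [0.4959, 0.1498, 0.0794]
tool_rot: [-0.071, 0.997, 0.0, 0.002]
force: [-2.6, 0.0, 19.9]
finger_gap: 0.003
gripper_force: 9.7
```

End stop reached at TCP 79.4 mm, as predicted. Easing off slowly to see that the force vanishes within about 3 mm, which means the blank is latched.

Request:
send_rows(commands="0 0 0 -0.1 0;0 0 0 -0.05 0;0 0 0 0 0")

```text
t: 27.43
tcp_pos: [0.4959, 0.1498, 0.0815]
tool_rot: [-0.071, 0.997, 0.0, 0.002]
force: [0.0, 0.2, 10.5]
finger_gap: 0.002
gripper_force: 5.0
```

Request:
send_rows(commands="0 0 0 -0.1 0;0 0 0 0 0")

```text
t: 27.6
tcp_pos: [0.4949, 0.1496, 0.0824]
tool_rot: [-0.071, 0.997, 0.0, 0.001]
force: [-0.5, -0.3, -0.5]
finger_gap: -0.003
gripper_force: 0.0
```

Request:
send_rows(commands="0 0 0 -0.1 0;0 0 0 0 0")

```text
t: 27.77
tcp_pos: [0.4943, 0.1496, 0.0838]
tool_rot: [-0.071, 0.997, -0.0, -0.0]
force: [-0.3, 0.1, -1.0]
finger_gap: 0.0
gripper_force: 0.0
```

The force vanished at 82 mm, so the blank is held. Retreating and confirming.

Request:
send_rows(commands="0 0 0 -0.3 0;0 0 0 -0.6 0;0 0 0 -1 0;0 0 0 -1 0;0 0 0 -1 0;0 0 0 -1 0;0 0 0 -1 0;0 0 0.9 0 0;0 0 0.9 0 0;0 0 0.9 0 0;0 0 0.9 0 0;0 0 0.9 0 0;0 0 0.9 0 0;0 0 0.9 0 0;0 0 0.9 0 0;0 0 0 0 0;0 0 0 0 0")

```text
t: 29.18
tcp_pos: [0.4736, 0.2926, 0.2018]
tool_rot: [-0.072, 0.997, -0.0, -0.0]
force: [-0.3, -0.1, -1.1]
finger_gap: -0.002
gripper_force: 0.0
```

```bash
python3 - <<'E'
from h import *
plan(494,150,180,8.14)
ds=cams.snapshot("side");dt=cams.snapshot("top")
a=cv2.resize(ds["pixels"][130:210,205:285,::-1],(400,400),interpolation=cv2.INTER_CUBIC)
b=cv2.resize(dt["pixels"][130:210,275:355,::-1],(400,400),interpolation=cv2.INTER_CUBIC)
cv2.imwrite("pics/final.png",np.hstack([a,b]))
E
```

```text
t 29.18 tcp [473.6 292.6 201.8] spin_units(total) 0.02  shift_units [ 1.000e-03 -7.204e+00  1.094e+00] F [-0.3 -0.1 -1.1] gap -0.1
```

View pics/final.png

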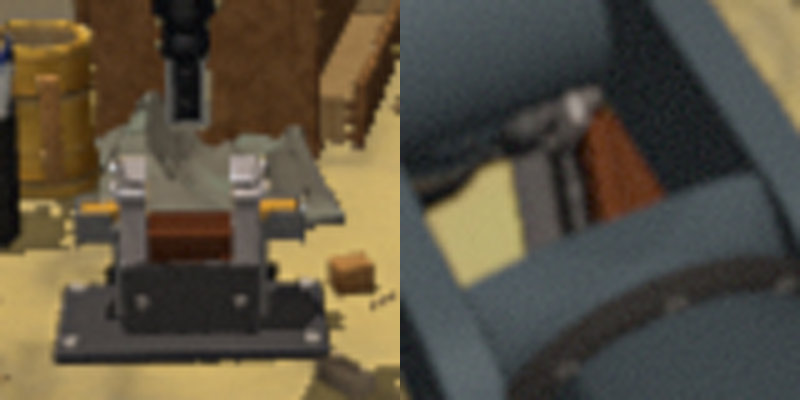

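The top blank sits at the same height as blank 1 did when latched (side crop y 213-260). It is level, with the brass lips shut on both sides (y about 207), so the job is done.

```bash
python3 -c "
from station import sign_off;print(sign_off())"
```

```text
the job is handed in; nothing more can be done
None
```

Both blanks are latched in the magazine, one on top of the other, and the job was handed in at about 29 s; the first press briefly met the end stop at about 28 N, the second at about 20 N.

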